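# Burnish two edges of a brass plate on the sprung bar

### The job

Burnish two sides of the handled rectangular brass plate on the spring-backed steel bar: press one long side flush against the bar's front face and, keeping it pressed, slide the plate along the bar from its left end to its right end (as the robot sees it), then turn the plate a quarter turn and do the same with a short side. Press enough to push the bar in by some millimetres, but never back to its stops. Afterwards stand the plate flat in the middle of the cork pad and let go, without disturbing the round workpiece, the tin or the pliers.

Things in the scene. Friction and masses are not known exactly. Their poses are not given: they have to be found in the camera images.
- holder: The workpiece: rectangular brass plate 80 (x) x 50 (y) x 10 mm, lying flat under a wooden block (56 x 32 mm, 10 to 26 mm above the underside) with an upright square wooden handle, 24 x 24 mm, faces parallel to the plate's sides, 26 to 90 mm above the underside. About 0.4 kg. Origin: centre of the underside; x along the long sides, z up the handle. It starts standing on the bench.
- burnisher: Burnishing fixture fixed to the bench: dark bent steel bracket (210 mm wide, 38 mm high, base 3 mm thick) behind a sprung steel bar. Origin on the bench under the middle of the bar's front face at rest. x from the bar to the bracket (away from the robot, give or take its yaw), y along the bar to its left end as the robot sees it, z up. All of it lies at x > 0; the bench before it is flat and open.
- bar_face (a point): Middle of the bar's flat upright front face (towards the robot), 14 mm above the bench; moves with the bar. The bar is 200 mm long (y), 14 mm thick and reaches from 4 to 24 mm above the bench, so that the edge of a plate lying on the bench or held a few mm above it meets it. Axes as burnisher.
- bar (a joint): How far the bar is pushed back against its springs, along the fixture's x, in m: 0 at rest, 0.016 at its stops. It begins to move at 1.5 N, then takes 0.6 N per mm (about 5 N at 6 mm, 11 N at the stops) and springs back when let go.
- pad: Cork pad fixed to the bench, 150 x 150 mm, 6 mm thick: where the finished workpiece goes. Origin at the centre of its underside, on the bench.
- disc_holder: Bystander: round workpiece, not part of the job: brass disc 68 mm across, 10 mm thick, under the same kind of upright square wooden handle (24 mm square, top at 90 mm). Origin at the centre of its underside.
- tin: Bystander: closed round aluminium tin, 60 mm across, 55 mm high. Origin at the centre of its underside.
- pliers: Bystander: small pliers lying flat, about 155 mm long, 52 mm wide, 16 mm high, black grips. Origin under the pivot.
There are look-alikes about, which are no part of the job. What is shaped like the holder but green or purple is not meant.

How it is judged (in metres and radians):
On the way, in this order (a step that is already met when the one before it is completed fails the run):
1. a long side of the plate lies flush against the bar (within 5 degrees) and presses it in by at least 1.5 mm, the plate's centre at the bar's left end (at least 35 mm from the middle) (value of joint bar above 0.0015 m and angle between the x axis of holder and the y axis of burnisher, either way round below 0.09 rad and angle between holder's own z axis and vertical below 0.12 rad and x of holder in the frame of bar_face between -0.031 and -0.022 m and y of holder in the frame of burnisher above 0.035 m), for 0.1 s.
2. a long side of the plate lies flush against the bar (within 5 degrees) and presses it in by at least 1.5 mm, the plate's centre at the bar's middle (within 20 mm of the middle) (value of joint bar above 0.0015 m and angle between the x axis of holder and the y axis of burnisher, either way round below 0.09 rad and angle between holder's own z axis and vertical below 0.12 rad and x of holder in the frame of bar_face between -0.031 and -0.022 m and y of holder in the frame of burnisher between -0.02 and 0.02 m), for 0.05 s.
3. a long side of the plate lies flush against the bar (within 5 degrees) and presses it in by at least 1.5 mm, the plate's centre at the bar's right end (at least 35 mm from the middle) (value of joint bar above 0.0015 m and angle between the x axis of holder and the y axis of burnisher, either way round below 0.09 rad and angle between holder's own z axis and vertical below 0.12 rad and x of holder in the frame of bar_face between -0.031 and -0.022 m and y of holder in the frame of burnisher below -0.035 m), for 0.1 s.
4. a short side of the plate lies flush against the bar (within 5 degrees) and presses it in by at least 1.5 mm, the plate's centre at the bar's left end (at least 35 mm from the middle) (value of joint bar above 0.0015 m and angle between the y axis of holder and the y axis of burnisher, either way round below 0.09 rad and angle between holder's own z axis and vertical below 0.12 rad and x of holder in the frame of bar_face between -0.046 and -0.036 m and y of holder in the frame of burnisher above 0.035 m), for 0.1 s.
5. a short side of the plate lies flush against the bar (within 5 degrees) and presses it in by at least 1.5 mm, the plate's centre at the bar's middle (within 20 mm of the middle) (value of joint bar above 0.0015 m and angle between the y axis of holder and the y axis of burnisher, either way round below 0.09 rad and angle between holder's own z axis and vertical below 0.12 rad and x of holder in the frame of bar_face between -0.046 and -0.036 m and y of holder in the frame of burnisher between -0.02 and 0.02 m), for 0.05 s.
6. a short side of the plate lies flush against the bar (within 5 degrees) and presses it in by at least 1.5 mm, the plate's centre at the bar's right end (at least 35 mm from the middle) (value of joint bar above 0.0015 m and angle between the y axis of holder and the y axis of burnisher, either way round below 0.09 rad and angle between holder's own z axis and vertical below 0.12 rad and x of holder in the frame of bar_face between -0.046 and -0.036 m and y of holder in the frame of burnisher below -0.035 m), for 0.1 s.
At the end, for the whole second after the job is handed in: The rectangular plate stands flat and at rest on the cork pad, its centre within 30 mm of the pad's centre, handle upright; the bar has sprung back (horizontal distance between holder and pad below 0.03 m and z of holder in the frame of pad between 0.003 and 0.009 m and angle between holder's own z axis and vertical below 0.06 rad and linear speed of holder below 0.02 m/s and value of joint bar below 0.0015 m); the robot touches nothing.
It fails at once if the bar is driven back to its stops (14.5 mm or more) (value of joint bar above 0.0145 m).
It fails at once if a bystander is moved by more than 20 mm (distance of any of disc_holder, tin, pliers from where it was at the start of the episode above 0.02 m).
It also fails if it takes over 72 s, if anything falls off the work surface, if the arm or the gripper's body presses on something with over 40 N, if the wrist force passes 120 N, or if a joint passes its speed limit or range.

### The arm

A 7-joint arm with a two-finger parallel gripper is mounted at the origin on the work surface. World frame = base frame: x ahead of the robot, y to its left, z up, the work surface at z = 0. Lengths are in mm, angles in rad, forces in N, time in s.
With the tool pointing down it reaches from about 400 to 875 mm from the base axis. Payload 6.5 kg.
Tool frame: the origin (TCP) lies between the finger pads; the fingertips stand 25 mm ahead of it and the grasp point (between the pads) lies 6 mm ahead of it; z points along the fingers, y is the line along which they close (so a half turn about z gives the same grasp; the last joint's range is limited). The gripper opens to 88 mm and grips with 3 to 60 N. Pads are 18 mm wide; open, the fingers measure 123 mm over their backs; the gripper's body (75 mm by 187 mm) begins 45 mm behind the grasp point.
Start: joints at [-1.278, 0.536, -0.004, 1.538, 0.003, 1.067, -0.071], TCP at [228.242, 608.601, 263.716] pointing down, gripper open.
Joint ranges: [-2.7, 2.7], [-0.37, 2.16], [-1.27, 1.26], [0.24, 2.4], [-1.31, 4.45], [0.19, 1.91], [-2.76, 2.76]. Speed limits (rad/s): [2.39, 2.39, 3.14, 3.14, 3.14, 3.14, 3.14].

### API

Orientations are given as a rotation vector (axis times angle).
In Python, from plant import robot gives the robot as it stands.
- The arm moves only by the tool servo_tool, never from a script. Its argument "rows" is a list of rows, each a list of 7 numbers: the shift along the world's x, y, z in m, then the turn, a rotation vector about the world's x, y, z in rad, then the opening, from -1 (shut) to 1 (fully open). A call has 1 to 12 rows; each row shifts and turns the commanded pose from where the row before left it; what a row does not reach is not made up. A row lasts 1/8 s, in which the tool goes at most 62.5 mm and 10.7 degrees, less where a joint would pass 70% of its speed; a pose out of reach is approached as far as the arm can. A call is refused whole if a number of a shift passes 0.0625 or a number of a turn 0.188, either way. A call with a gripper value outside its range is refused whole. The fingers move at their own pace and stop on an object; "grip_force" is the grip in N (left out, the last holds). Time passes only in rows, so rows that do not move let the fingers close. It gives the time, the measured TCP pose, the force, the opening and the grip force at its end, in the units of the state.
- robot.read_state(): the state, without advancing time (a new reading comes with each control period).
- robot.snapshot(name): name is "scene" or "side" or "wrist"; returns the picture (400x640x3 uint8, blue, green, red); there is no depth.
- robot.camera_model(name): a dict with "fx", "fy", "cx", "cy" (pixels), "k1" (the pictures are not rectified: a ray, as slopes to the right and down, at radius r is drawn at 1 + k1 r^2 times it, then the intrinsics apply), "eye" and "attitude" of the camera in the world. Camera axes: x right, y down, z forward; pixel columns grow to the right and rows downward; lengths in mm; the calibration is good to about 2 mm. A picture is of the moment at which its call begins: read the wrist's pose just before it. camera_model takes no time and is no camera call; for the wrist camera it gives the pose at the moment of the call.
- robot.sign_off(): hands the job in; it is judged then, once.
The state is a dict: "time": time; "joint_pos": joint angles; "dq": joint speeds; "joint_efforts": joint torques, N m; "eef_pos": TCP position; "orientation": TCP orientation; "force": force on the tool from outside, world axes, zero at the start; "ft_torque": the same for the moment, N m; "finger_gap": finger opening in mm; "finger_force": force on a finger pad.
Only numpy, scipy, OpenCV 4.12 (cv2) and the standard library are available. Lean on these libraries where they do the work, as an engineer would, in place of code of your own. Each camera call takes 0.05 s, during which the arm holds its last target. There are 200 camera calls.

## Working session

There is one attempt and no reset: what is moved stays moved. The work goes in short steps, Python scripts to look and compute and a tool call to move; the robot and the scene stay as the last step left them, time stands still between calls to the robot, and variables do not carry over. Pictures are saved under pics/ and viewed, at most 10 in all, crops included, and the job is handed in when it is done.

Besides the shell and the picture viewer there is one more tool, called as name([rows], argument=value, ...), one row to a line, values as JSON. servo_tool: Moves the arm, as the interface text tells. Its arguments: {"type":"object","properties":{"rows":{"type":"array"},"grip_force":{"type":"number"}},"required":["rows"]}

```bash
mkdir -p pics; python3 - <<'E'
from plant import robot
import cv2
s=robot.read_state();print({k:s[k] for k in('time','eef_pos','orientation','force','finger_gap')})
for n in('scene','side'):
    cv2.imwrite(f'pics/{n}0.png',robot.snapshot(n)); print(n,robot.camera_model(n))
print(robot.camera_model('wrist'))
E
```

```text
{'time': 0.0, 'eef_pos': array([228.04417389, 608.097536  , 262.86277315]), 'orientation': array([-5.60416983e-01, -3.09101127e+00,  2.60725242e-03]), 'force': array([ 0.22158776,  0.18650497, -0.07932047]), 'finger_gap': 88.06500281013187}
scene {'fx': 498.1538084906121, 'fy': 498.1538084906121, 'cx': 318.57774094315846, 'cy': 197.94401033067254, 'k1': -0.15486367328159234, 'eye': array([1565.24563485,  328.65427576,  926.60835091]), 'attitude': array([-1.4316576 , -1.9569381 ,  0.98211095])}
side {'fx': 499.13376259355493, 'fy': 499.13376259355493, 'cx': 321.7687078190775, 'cy': 197.52725838710893, 'k1': -0.12524622031024096, 'eye': array([   2.05721534, -965.64072124,  982.27875382]), 'attitude': array([-2.26002256,  0.53090207, -0.26250451])}
{'fx': 302.4028000460389, 'fy': 302.4028000460389, 'cx': 318.89190073411646, 'cy': 197.22619755505755, 'k1': -0.012072410087047535, 'eye': array([161.62305649, 633.93368299, 385.25387664]), 'attitude': array([2.38302585, 1.65425628, 0.2306402 ])}
```

View pics/scene0.png

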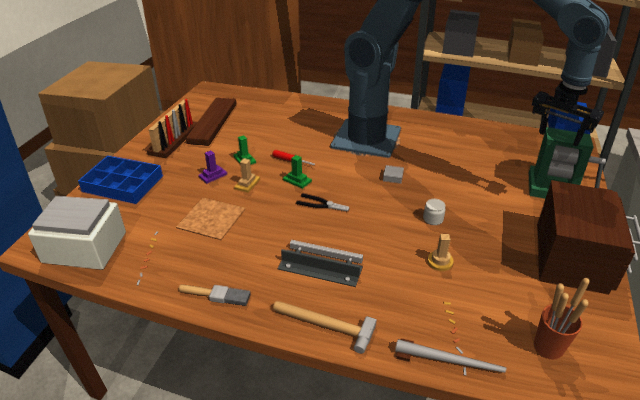

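View pics/side0.png

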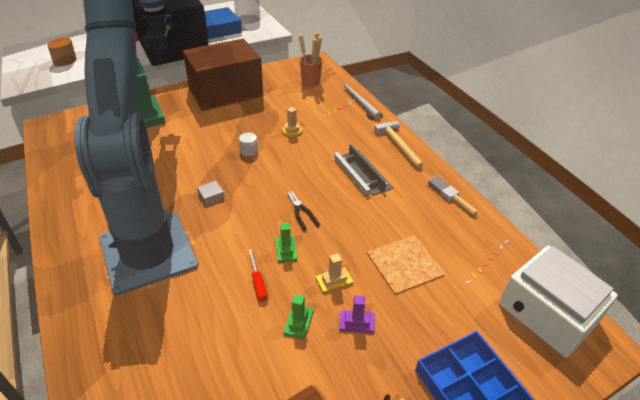

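The scene shows these holder look-alikes:
- Brass with a tan handle, scene (247,178), side (335,272). This matches the description.
- Purple, scene (211,168).
- Green, scene (244,150) and (297,176).
- Round disc, scene (441,252).

I choose the brass one at (247,178) and check it in a close crop.

```bash
cat > h.py <<'E'
import numpy as np, cv2
from scipy.spatial.transform import Rotation as R
from plant import robot
def cam(n): return robot.camera_model(n)
def ray(c,u,v):
    K=np.array([[c['fx'],0,c['cx']],[0,c['fy'],c['cy']],[0,0,1]])
    p=cv2.undistortPointsIter(np.array([[[u,v]]],float),K,np.array([c['k1'],0,0,0,0]),None,None,(3,50,1e-10))[0,0]
    return R.from_rotvec(c['attitude']).apply([p[0],p[1],1])
def plane(c,u,v,z):
    d=ray(c,u,v); e=np.array(c['eye']); return e+d*(z-e[2])/d[2]
def proj(c,P):
    K=np.array([[c['fx'],0,c['cx']],[0,c['fy'],c['cy']],[0,0,1]])
    q=R.from_rotvec(c['attitude']).inv().apply(np.atleast_2d(P)-c['eye'])
    return cv2.projectPoints(q.reshape(-1,1,3),np.zeros(3),np.zeros(3),K,np.array([c['k1'],0,0,0.]))[0][:,0]
E
python3 - <<'E'
import cv2
a=cv2.imread('pics/scene0.png')[140:290,170:370]
cv2.imwrite('pics/c1.png',cv2.resize(a,None,fx=4,fy=4,interpolation=cv2.INTER_CUBIC))
a=cv2.imread('pics/side0.png')[140:300,260:450]
cv2.imwrite('pics/c2.png',cv2.resize(a,(760,600) if 0 else None,fx=3.75,fy=3.75,interpolation=cv2.INTER_CUBIC))
E
```

```text
(no output)
```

View pics/c1.png

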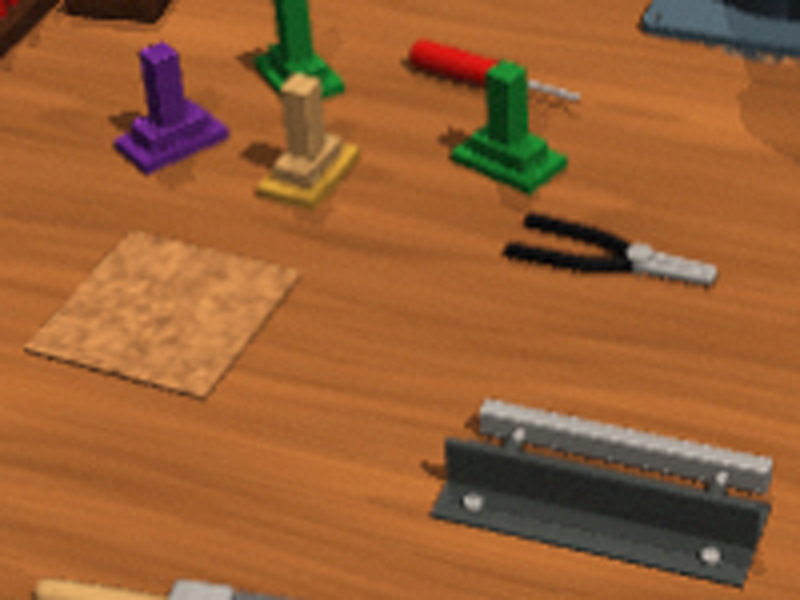

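View pics/c2.png

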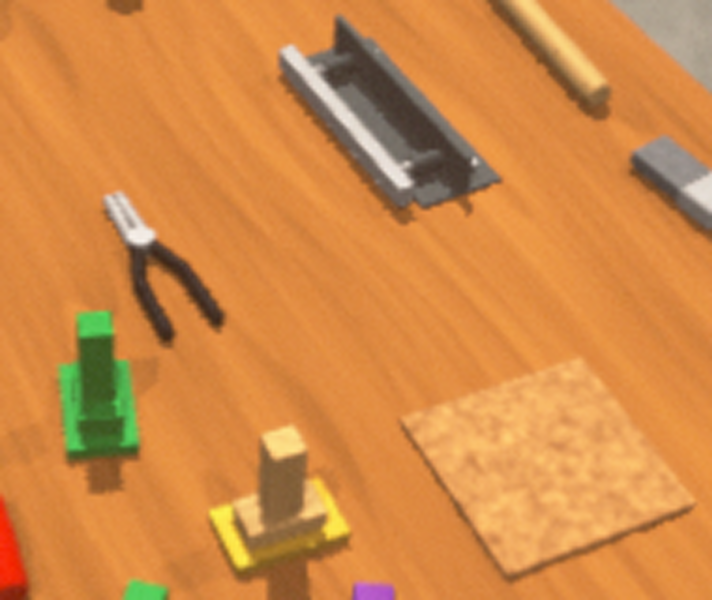

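The crops confirm the brass plate with a tan handle: c1 at (302,84)–(313,202), c2 at (284,437). I measure it, the bar and the pad from both cameras.

```bash
python3 - <<'E'
from h import *
np.set_printoptions(precision=1,suppress=True)
S,D=cam('scene'),cam('side')
s=lambda x,y,z:plane(S,170+x/4,140+y/4,z)[:2]
d=lambda x,y,z:plane(D,260+x/3.75,140+y/3.75,z)[:2]
print('handle',s(302,84,90),d(284,440,90))
P=[s(258,186,10),s(313,202,10),s(358,150,10)]
print('plate s',*P,[np.linalg.norm(P[i+1]-P[i]) for i in(0,1)],'c',(P[0]+P[2])/2)
Q=[d(*q,10) for q in((210,518),(239,568),(349,528),(320,482))]
print('plate d',*Q,[np.linalg.norm(Q[i]-Q[i-1]) for i in range(4)],'c',np.mean(Q,0), [np.degrees(np.arctan2(*(Q[i]-Q[i-1])[::-1])) for i in range(4)])
print('pad',np.mean([s(*q,6) for q in((128,233),(300,272),(206,396),(27,349))],0),np.mean([d(*q,6) for q in((403,423),(581,360),(692,506),(513,577))],0))
for n,b in(('s',(s(488,400,24),s(772,460,24))),('d',(d(400,193,24),d(281,52,24))),('d back',(d(412,184,24),d(293,44,24)))):
    v=b[1]-b[0]; print('bar',n,*b,np.linalg.norm(v),'mid',(b[0]+b[1])/2,'yaw',np.degrees(np.arctan2(-v[0],v[1])))
print('disc',plane(S,443,237,90),'tin',plane(S,434,205,55))
for q in((540,218),(510,250),(715,272),(640,253)): print('pl',s(*q,10))
print('green',s(509,68,90),s(163,50,90))
print(R.from_rotvec(robot.read_state()['orientation']).as_matrix())
E
```

```text
handle [ 397.2 -293.5] [ 398.8 -297.7]
plate s [ 432.5 -324. ] [ 439.3 -273. ] [ 362.8 -267.5] [np.float64(51.44694411007854), np.float64(76.68147258122309)] c [ 397.7 -295.8]
plate d [ 358.6 -276.3] [ 357.1 -321.1] [ 436.8 -323.9] [ 438.6 -281.3] [np.float64(80.14112165925617), np.float64(44.80849885234661), np.float64(79.75448102864199), np.float64(42.690509335126855)] c [ 397.8 -300.6] [np.float64(176.44190525351087), np.float64(-91.89068338547177), np.float64(-2.043325503887073), np.float64(87.63555678915353)]
pad [ 590.6 -324.8] [ 588.1 -333. ]
bar s [630.1 -55.7] [630.  142.1] 197.8199984946899 mid [630.   43.2] yaw 0.022219224688232134
bar d [628.1 -65.3] [629.5 133.5] 198.83695162389145 mid [628.8  34.1] yaw -0.4024247856559035
bar d back [642.  -60.2] [644.  139.1] 199.31171084160627 mid [643.   39.4] yaw -0.5731911105546805
disc [574.8 335.3  90. ] tin [401.3 294.3  55. ]
pl [406.4 -96.1]
pl [ 451.5 -104.5]
pl [431.5  50.3]
pl [425.9  -9.7]
green [ 328.4 -146.8] [ 383.5 -423. ]
[[-0.9  0.4 -0. ]
 [ 0.4  0.9 -0. ]
 [-0.  -0.  -1. ]]
```

servo_tool([
  [0.032, -0.05, 0, 0, 0, 0, 1],
  [0.032, -0.05, 0, 0, 0, 0, 1],
  [0.032, -0.05, 0, 0, 0, 0, 1],
  [0.032, -0.05, 0, 0, 0, 0, 1],
  [0.032, -0.05, 0, 0, 0, 0, 1],
  [0.032, -0.05, 0, 0, 0, 0, 1],
  [0.032, -0.05, 0, 0, 0, 0, 1],
  [0.032, -0.05, 0, 0, 0, 0, 1],
  [0.032, -0.05, 0, 0, 0, 0, 1],
  [0.032, -0.05, 0, 0, 0, 0, 1],
  [0, 0, 0, 0, 0, 0, 1],
], grip_force=50)

```text
time: 1.48
eef_pos: [550.1, 102.9, 263.5]
orientation: [0.574, 3.087, -0.004]
force: [-0.3, 0.6, 0.0]
finger_gap: 87.9
finger_force: 0.0
```

servo_tool([
  [-0.015, -0.04, 0, 0, 0, -0.12, 1],
  [-0.015, -0.04, 0, 0, 0, -0.12, 1],
  [-0.015, -0.04, 0, 0, 0, -0.12, 1],
  [-0.015, -0.04, 0, 0, 0, -0.12, 1],
  [-0.015, -0.04, 0, 0, 0, -0.12, 1],
  [-0.015, -0.04, 0, 0, 0, -0.12, 1],
  [-0.015, -0.04, 0, 0, 0, -0.12, 1],
  [-0.015, -0.04, 0, 0, 0, -0.12, 1],
  [-0.015, -0.04, 0, 0, 0, -0.12, 1],
  [-0.015, -0.04, 0, 0, 0, -0.12, 1],
  [0, 0, 0, 0, 0, 0, 1],
])

```text
time: 2.85
eef_pos: [396.9, -293.2, 263.7]
orientation: [2.213, 2.229, -0.002]
force: [0.8, 0.8, -0.4]
finger_gap: 87.8
finger_force: 0.0
```

```bash
python3 - <<'E'
from h import *
np.set_printoptions(precision=2,suppress=True)
s=robot.read_state();print(s['time'],s['eef_pos'],R.from_rotvec(s['orientation']).as_matrix(),s['joint_pos'])
c=cam('wrist');print(proj(c,[[398,-296,90],[398,-296,10]]))
cv2.imwrite('pics/w1.png',robot.snapshot('wrist'))
E
```

```text
2.85 [ 396.88 -293.24  263.67] [[-0.01  1.   -0.  ]
 [ 1.    0.01 -0.  ]
 [-0.   -0.   -1.  ]] [ 0.04  0.3   0.61  1.97 -0.21  0.93  0.76]
[[319.92 186.7 ]
 [319.78 171.19]]
```

View pics/w1.png

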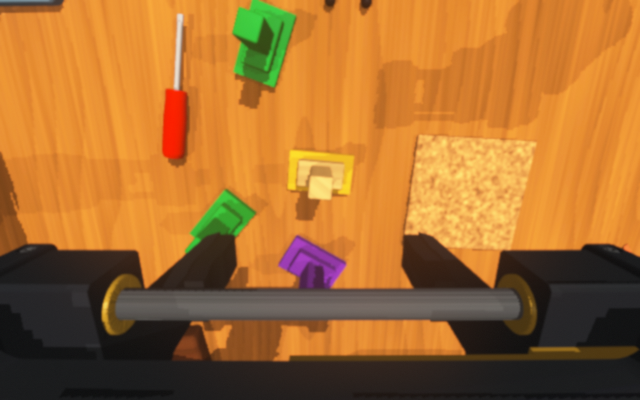

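The wrist view shows the brass holder at (320,180), with its handle top at (320,188) as predicted. It is yawed about −3.5°.

servo_tool([
  [0.001, -0.003, -0.03, 0, 0, -0.06, 1],
  [0, 0, -0.04, 0, 0, 0, 1],
  [0, 0, -0.04, 0, 0, 0, 1],
  [0, 0, -0.04, 0, 0, 0, 1],
  [0, 0, -0.03, 0, 0, 0, 1],
  [0, 0, -0.024, 0, 0, 0, 1],
  [0, 0, 0, 0, 0, 0, 1],
  [0, 0, 0, 0, 0, 0, -1],
  [0, 0, 0, 0, 0, 0, -1],
  [0, 0, 0, 0, 0, 0, -1],
  [0, 0, 0, 0, 0, 0, -1],
  [0, 0, 0, 0, 0, 0, -1],
])

```text
time: 4.4
eef_pos: [399.3, -294.4, 59.9]
orientation: [2.274, 2.167, 0.0]
force: [-0.1, -0.1, 0.2]
finger_gap: 40.2
finger_force: 0.0
```

servo_tool([
  [0, 0, 0, 0, 0, 0, -1],
  [0, 0, 0, 0, 0, 0, -1],
  [0, 0, 0, 0, 0, 0, -1],
])

```text
time: 4.78
eef_pos: [399.0, -294.4, 59.7]
orientation: [-2.274, -2.167, 0.0]
force: [-1.3, 0.1, 1.5]
finger_gap: 23.3
finger_force: 49.6
```

servo_tool([
  [0, 0, 0.03, 0, 0, 0, -1],
  [0, 0, 0.03, 0, 0, 0, -1],
  [0.0185, 0.0385, 0, 0, 0, 0.1614, -1],
  [0.0185, 0.0385, 0, 0, 0, 0.1614, -1],
  [0.0185, 0.0385, 0, 0, 0, 0.1614, -1],
  [0.0185, 0.0385, 0, 0, 0, 0.1614, -1],
  [0.0185, 0.0385, 0, 0, 0, 0.1614, -1],
  [0.0185, 0.0385, 0, 0, 0, 0.1614, -1],
  [0.0185, 0.0385, 0, 0, 0, 0.1614, -1],
  [0.0185, 0.0385, 0, 0, 0, 0.1614, -1],
  [0.0185, 0.0385, 0, 0, 0, 0.1614, -1],
  [0.0185, 0.0385, 0, 0, 0, 0.1614, -1],
])

```text
time: 6.28
eef_pos: [584.1, 91.8, 119.1]
orientation: [0.001, -3.14, 0.001]
force: [1.5, -0.1, -3.0]
finger_gap: 23.8
finger_force: 49.6
```

servo_tool([
  [0, 0, -0.02, 0, 0, 0, -1],
  [0, 0, -0.02, 0, 0, 0, -1],
  [0, 0, -0.015, 0, 0, 0, -1],
  [0, 0, 0, 0, 0, 0, -1],
  [0, 0, 0, 0, 0, 0, -1],
])

```text
time: 6.9
eef_pos: [584.5, 90.1, 65.0]
orientation: [0.009, 3.141, -0.0]
force: [-0.0, -0.5, -3.8]
finger_gap: 23.7
finger_force: 49.6
```

```bash
python3 - <<'E'
from h import *
np.set_printoptions(precision=2,suppress=True)
s=robot.read_state();print(s['time'],s['eef_pos'],R.from_rotvec(s['orientation']).as_matrix(),s['force'],s['ft_torque'])
a=robot.snapshot('scene')[180:300,230:390];b=robot.snapshot('side')[110:230,290:450]
cv2.imwrite('pics/b1.png',np.hstack([cv2.resize(i,(400,300)if 0 else None,fx=2.5,fy=2.5,interpolation=cv2.INTER_CUBIC) for i in(a,b)]))
cv2.imwrite('pics/w2.png',robot.snapshot('wrist'))
E
```

```text
6.9 [584.51  90.1   65.  ] [[-1.    0.01  0.  ]
 [ 0.01  1.   -0.  ]
 [-0.   -0.   -1.  ]] [-0.01 -0.51 -3.81] [-0.01  0.02  0.01]
```

View pics/w2.png

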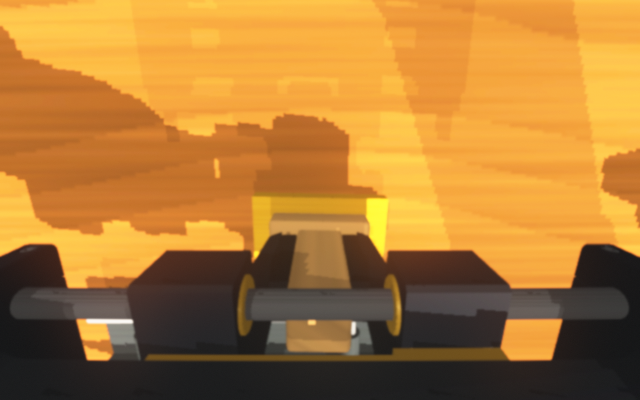

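View pics/b1.png

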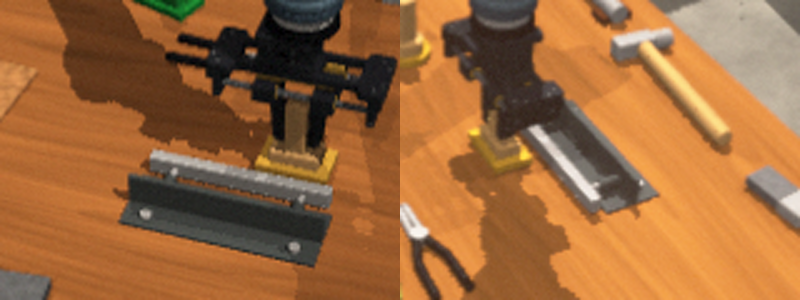

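The plate hangs level in front of the bar's left end. I approach slowly and watch the force.

servo_tool([
  [0.005, 0, 0, 0, 0, 0, -1],
  [0.005, 0, 0, 0, 0, 0, -1],
  [0.003, 0, 0, 0, 0, 0, -1],
  [0.002, 0, 0, 0, 0, 0, -1],
  [0, 0, 0, 0, 0, 0, -1],
])

```text
time: 7.68
eef_pos: [599.3, 90.6, 64.7]
orientation: [-0.008, -3.142, 0.0]
force: [0.3, 0.4, -4.2]
finger_gap: 23.5
finger_force: 49.6
```

servo_tool([
  [0.002, 0, 0, 0, 0, 0, -1],
  [0.002, 0, 0, 0, 0, 0, -1],
  [0, 0, 0, 0, 0, 0, -1],
])

```text
time: 8.05
eef_pos: [602.6, 90.6, 64.5]
orientation: [-0.007, -3.14, 0.0]
force: [-2.2, -0.4, -1.7]
finger_gap: 23.7
finger_force: 49.6
```

servo_tool([
  [0.002, 0, 0, 0, 0, 0, -1],
  [0.001, 0, 0, 0, 0, 0, -1],
  [0, 0, 0, 0, 0, 0, -1],
])

```text
time: 8.43
eef_pos: [605.7, 90.6, 64.5]
orientation: [-0.007, -3.14, 0.0]
force: [-4.9, -1.4, -2.5]
finger_gap: 23.3
finger_force: 49.6
```

servo_tool([
  [0.001, 0, 0, 0, 0, 0, -1],
  [0, 0, 0, 0, 0, 0, -1],
  [0, -0.008, 0, 0, 0, 0, -1],
  [0, -0.008, 0, 0, 0, 0, -1],
  [0, -0.008, 0, 0, 0, 0, -1],
  [0, -0.008, 0, 0, 0, 0, -1],
  [0, -0.008, 0, 0, 0, 0, -1],
  [0, -0.008, 0, 0, 0, 0, -1],
])

```text
time: 9.43
eef_pos: [606.7, 43.7, 64.4]
orientation: [-0.006, -3.141, -0.002]
force: [-4.8, 2.9, -3.8]
finger_gap: 23.6
finger_force: 49.6
```

```bash
python3 - <<'E'
from h import *
np.set_printoptions(precision=2,suppress=True)
s=robot.read_state();print(s['eef_pos'],s['force'],s['ft_torque'])
a=robot.snapshot('scene')[200:290,260:380];b=robot.snapshot('side')[130:220,310:430]
cv2.imwrite('pics/b2.png',np.hstack([cv2.resize(i,None,fx=3.3,fy=3.3,interpolation=cv2.INTER_CUBIC) for i in(a,b)]))
E
```

```text
[606.72  43.69  64.43] [-4.76  2.94 -3.8 ] [0.63 1.24 0.3 ]
```

View pics/b2.png

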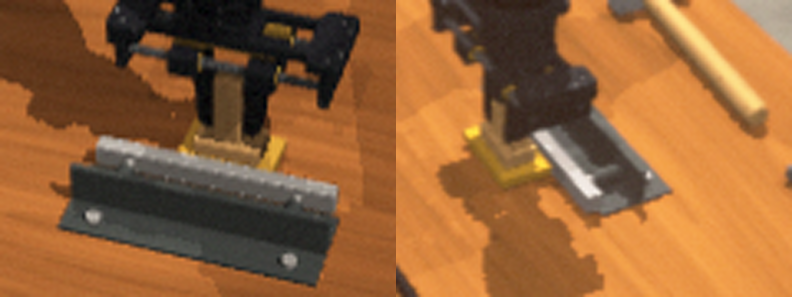

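The plate lies flush on the bar near its middle, and the bar is pushed in. I continue to the right end, then back off.

servo_tool([
  [0, -0.008, 0, 0, 0, 0, -1],
  [0, -0.008, 0, 0, 0, 0, -1],
  [0, -0.008, 0, 0, 0, 0, -1],
  [0, -0.008, 0, 0, 0, 0, -1],
  [0, -0.008, 0, 0, 0, 0, -1],
  [0, -0.008, 0, 0, 0, 0, -1],
  [0, -0.008, 0, 0, 0, 0, -1],
  [0, 0, 0, 0, 0, 0, -1],
  [0, 0, 0, 0, 0, 0, -1],
  [0, 0, 0, 0, 0, 0, -1],
])

```text
time: 10.78
eef_pos: [606.9, -14.0, 64.5]
orientation: [-0.008, -3.141, 0.001]
force: [-4.8, -0.7, -4.3]
finger_gap: 23.5
finger_force: 49.6
```

servo_tool([
  [-0.01, 0, 0, 0, 0, 0, -1],
  [-0.02, 0, 0, 0, 0, 0, -1],
  [-0.02, 0, 0.01, 0, 0, 0, -1],
  [0, 0.0125, 0, 0, 0, -0.157, -1],
  [0, 0.0125, 0, 0, 0, -0.157, -1],
  [0, 0.0125, 0, 0, 0, -0.157, -1],
  [0, 0.0125, 0, 0, 0, -0.157, -1],
  [0, 0.0125, 0, 0, 0, -0.157, -1],
  [0, 0.0125, 0, 0, 0, -0.157, -1],
  [0, 0.0125, 0, 0, 0, -0.157, -1],
  [0, 0.0125, 0, 0, 0, -0.157, -1],
])

```text
time: 12.15
eef_pos: [559.0, 87.7, 75.6]
orientation: [1.856, 2.531, 0.005]
force: [0.6, -0.2, -3.2]
finger_gap: 23.8
finger_force: 49.6
```

servo_tool([
  [0, 0.004, -0.005, 0, 0, -0.157, -1],
  [0, 0, -0.005, 0, 0, -0.157, -1],
  [0, 0, 0, 0, 0, 0, -1],
  [0, 0, 0, 0, 0, 0, -1],
])

```text
time: 12.65
eef_pos: [558.0, 90.8, 65.2]
orientation: [2.222, 2.22, 0.003]
force: [-0.3, -0.5, -3.8]
finger_gap: 23.2
finger_force: 49.6
```

```bash
python3 - <<'E'
from h import *
np.set_printoptions(precision=2,suppress=True)
s=robot.read_state();print(s['time'],s['eef_pos'],R.from_rotvec(s['orientation']).as_matrix(),s['force'],s['joint_pos'])
a=robot.snapshot('scene')[190:290,260:380];b=robot.snapshot('side')[120:220,310:430]
cv2.imwrite('pics/b3.png',np.hstack([cv2.resize(i,None,fx=3.3,fy=3.3,interpolation=cv2.INTER_CUBIC) for i in(a,b)]))
E
```

```text
12.65 [558.02  90.8   65.24] [[ 0.  1.  0.]
 [ 1. -0.  0.]
 [ 0.  0. -1.]] [-0.29 -0.55 -3.77] [-0.58  0.73  0.45  1.9  -0.52  0.63  0.21]
```

View pics/b3.png

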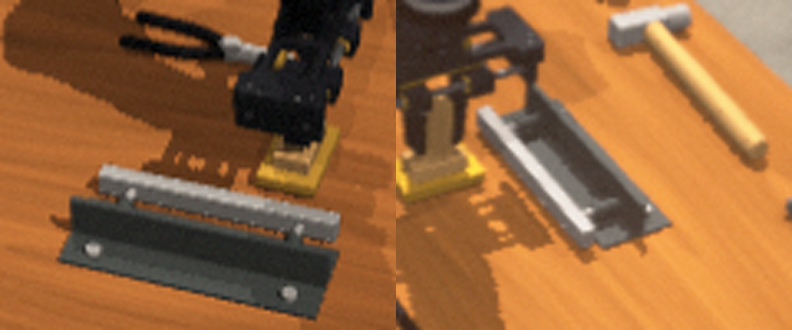

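The plate is turned a quarter, level, before the bar's left end. Contact should come at about x=586 to 588.

servo_tool([
  [0.01, 0, 0, 0, 0, 0, -1],
  [0.01, 0, 0, 0, 0, 0, -1],
  [0.005, 0, 0, 0, 0, 0, -1],
  [0.002, 0, 0, 0, 0, 0, -1],
  [0, 0, 0, 0, 0, 0, -1],
])

```text
time: 13.38
eef_pos: [584.1, 90.5, 64.6]
orientation: [-2.226, -2.217, 0.001]
force: [-0.2, 0.2, -2.6]
finger_gap: 24.0
finger_force: 49.6
```

servo_tool([
  [0.002, 0, 0, 0, 0, 0, -1],
  [0.002, 0, 0, 0, 0, 0, -1],
  [0, 0, 0, 0, 0, 0, -1],
])

```text
time: 13.75
eef_pos: [588.4, 90.6, 64.8]
orientation: [2.226, 2.217, 0.0]
force: [0.3, 0.5, -2.7]
finger_gap: 23.9
finger_force: 49.6
```

servo_tool([
  [0.002, 0, 0, 0, 0, 0, -1],
  [0, 0, 0, 0, 0, 0, -1],
])

```text
time: 14.0
eef_pos: [589.8, 90.6, 64.6]
orientation: [-2.225, -2.217, 0.001]
force: [-2.2, 0.3, -2.6]
finger_gap: 24.0
finger_force: 49.6
```

servo_tool([
  [0.002, 0, 0, 0, 0, 0, -1],
  [0.002, 0, 0, 0, 0, 0, -1],
  [0, 0, 0, 0, 0, 0, -1],
  [0, 0, 0, 0, 0, 0, -1],
])

```text
time: 14.5
eef_pos: [593.7, 90.6, 64.5]
orientation: [-2.225, -2.217, 0.001]
force: [-4.2, -0.3, -1.7]
finger_gap: 23.9
finger_force: 49.6
```

servo_tool([
  [0.001, 0, 0, 0, 0, 0, -1],
  [0, -0.008, 0, 0, 0, 0, -1],
  [0, -0.008, 0, 0, 0, 0, -1],
  [0, -0.008, 0, 0, 0, 0, -1],
  [0, -0.008, 0, 0, 0, 0, -1],
  [0, -0.008, 0, 0, 0, 0, -1],
  [0, -0.008, 0, 0, 0, 0, -1],
])

```text
time: 15.38
eef_pos: [594.6, 43.4, 64.3]
orientation: [-2.223, -2.217, 0.0]
force: [-4.9, 2.6, -3.6]
finger_gap: 23.7
finger_force: 49.6
```

```bash
python3 - <<'E'
from h import *
a=robot.snapshot('scene')[190:290,260:380];b=robot.snapshot('side')[120:220,310:430]
cv2.imwrite('pics/b4.png',np.hstack([cv2.resize(i,None,fx=3.3,fy=3.3,interpolation=cv2.INTER_CUBIC) for i in(a,b)]))
E
```

```text
(no output)
```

View pics/b4.png

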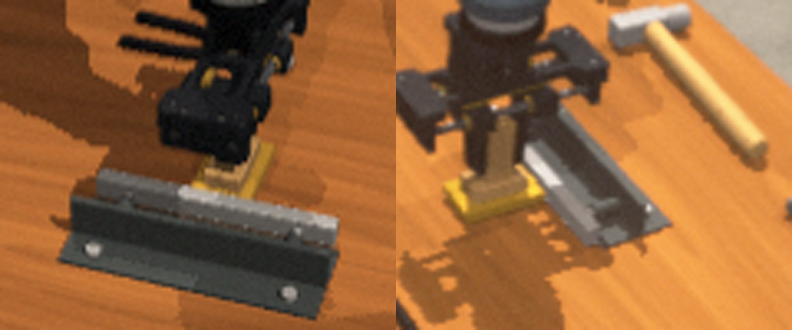

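The short side is flush on the bar and near its middle. I continue to the right end.

servo_tool([
  [0, -0.008, 0, 0, 0, 0, -1],
  [0, -0.008, 0, 0, 0, 0, -1],
  [0, -0.008, 0, 0, 0, 0, -1],
  [0, -0.008, 0, 0, 0, 0, -1],
  [0, -0.008, 0, 0, 0, 0, -1],
  [0, -0.008, 0, 0, 0, 0, -1],
  [0, -0.008, 0, 0, 0, 0, -1],
  [0, 0, 0, 0, 0, 0, -1],
  [0, 0, 0, 0, 0, 0, -1],
  [0, 0, 0, 0, 0, 0, -1],
])

```text
time: 16.73
eef_pos: [595.1, -13.9, 64.6]
orientation: [2.226, 2.216, -0.001]
force: [-4.7, -2.1, -4.6]
finger_gap: 23.9
finger_force: 49.6
```

servo_tool([
  [-0.01, 0, 0, 0, 0, 0, -1],
  [-0.02, 0, 0.02, 0, 0, 0, -1],
  [0, -0.01, 0.03, 0, 0, 0, -1],
  [0.003, -0.038, 0, 0, 0, 0, -1],
  [0.003, -0.038, 0, 0, 0, 0, -1],
  [0.003, -0.038, 0, 0, 0, 0, -1],
  [0.003, -0.038, 0, 0, 0, 0, -1],
  [0.003, -0.038, 0, 0, 0, 0, -1],
  [0.003, -0.038, 0, 0, 0, 0, -1],
  [0.003, -0.038, 0, 0, 0, 0, -1],
  [0.003, -0.038, 0, 0, 0, 0, -1],
  [0, 0, 0, 0, 0, 0, -1],
])

```text
time: 18.23
eef_pos: [589.3, -332.4, 115.9]
orientation: [2.227, 2.207, -0.002]
force: [-0.3, -0.3, -3.6]
finger_gap: 23.7
finger_force: 49.6
```

servo_tool([
  [0, 0, -0.02, 0, 0, 0, -1],
  [0, 0, -0.015, 0, 0, 0, -1],
  [0, 0, -0.008, 0, 0, 0, -1],
  [0, 0, -0.002, 0, 0, 0, -1],
  [0, 0, 0, 0, 0, 0, -1],
])

```text
time: 18.85
eef_pos: [589.4, -327.4, 69.9]
orientation: [2.225, 2.217, -0.0]
force: [0.2, -0.0, -2.0]
finger_gap: 23.9
finger_force: 49.6
```

servo_tool([
  [0, 0, -0.002, 0, 0, 0, -1],
  [0, 0, -0.001, 0, 0, 0, -1],
  [0, 0, 0, 0, 0, 0, -1],
])

```text
time: 19.23
eef_pos: [589.3, -327.4, 66.8]
orientation: [2.226, 2.217, 0.0]
force: [-0.2, 0.7, -2.7]
finger_gap: 23.6
finger_force: 49.6
```

servo_tool([
  [0, 0, -0.001, 0, 0, 0, -1],
  [0, 0, 0, 0, 0, 0, -1],
])

```text
time: 19.48
eef_pos: [589.3, -327.5, 65.8]
orientation: [2.226, 2.217, 0.0]
force: [0.2, -0.6, -2.6]
finger_gap: 23.9
finger_force: 49.6
```

servo_tool([
  [0, 0, 0, 0, 0, 0, -0.2],
  [0, 0, 0, 0, 0, 0, 0.2],
  [0, 0, 0, 0, 0, 0, 0.4],
  [0, 0, 0, 0, 0, 0, 0.4],
  [0, 0, 0.02, 0, 0, 0, 0.4],
  [0, 0, 0.04, 0, 0, 0, 0.4],
  [0, 0, 0.04, 0, 0, 0, 0.4],
  [0, 0, 0.04, 0, 0, 0, 0.4],
  [0, 0, 0.03, 0, 0, 0, 0.4],
  [0, 0.05, 0, 0, 0, 0, 0.4],
  [0, 0.05, 0, 0, 0, 0, 0.4],
  [0, 0, 0, 0, 0, 0, 0.4],
])

```text
time: 20.98
eef_pos: [590.5, -222.2, 236.8]
orientation: [-2.218, -2.223, -0.005]
force: [0.4, -0.0, 0.6]
finger_gap: 61.9
finger_force: 0.0
```

```bash
python3 - <<'E'
from h import *
np.set_printoptions(precision=1,suppress=True)
s=robot.read_state();print(s['time'],s['eef_pos'],s['finger_gap'],s['force'])
# yellow brass centroid of plate on the pad, in both views
for n in('scene','side'):
    c=cam(n);im=robot.snapshot(n);h=cv2.cvtColor(im,cv2.COLOR_BGR2HSV)
    m=cv2.inRange(h,(21,150,90),(32,255,255))
    p=proj(c,[589,-328,16])[0];k=np.zeros_like(m);cv2.circle(k,tuple(int(i) for i in p),35,255,-1)
    v,u=np.nonzero(m&k)
    print(n,'pred',p,len(u), np.c_[u,v].mean(0) if len(u) else '', [plane(c,u[i],v[i],16)[:2] for i in (u.argmin(),u.argmax(),v.argmin(),v.argmax())] if len(u) else '')
E
```

```text
20.975 [ 590.5 -222.2  236.8] 61.91942456718922 [ 0.4 -0.   0.6]
scene pred [210.1 214.3] 0  
side pred [405.7 259.6] 87 [402.  262.3] [array([ 551. , -303.4]), array([ 628.5, -349.3]), array([ 566.3, -303.3]), array([ 550.5, -351. ])]
```

```bash
python3 -c "
from plant import robot
print(robot.sign_off())"
```

```text
the job is handed in; nothing more can be done
None
```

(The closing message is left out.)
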